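# Clamp a bonded manifold block with a one-hand bar clamp

### The arm

A 7-joint arm with a two-finger parallel gripper is mounted at the origin on the work surface. World frame = base frame: x ahead of the robot, y to its left, z up, the work surface at z = 0. Lengths are in m, angles in rad, forces in N, time in s.
With the tool pointing down it reaches from about 0.425 to 0.925 m from the base axis. Payload 6.8 kg.
Tool frame: the origin (TCP) lies on the centre line of the jaws, within the pads' length; the fingertips stand 14 mm ahead of it and the grasp point (between the pads) lies 5 mm behind it (r.nose_length is the distance from the TCP to the fingertips, in m); z points along the fingers, y is the direction in which the jaws open and shut (so a half turn about z gives the same grasp; the last joint's range is limited). The gripper opens to 85 mm and grips with 20 to 120 N. Pads are 22 mm wide; open, the fingers measure 114 mm over their backs; the gripper's body (76 mm by 85 mm) begins 54 mm behind the grasp point. The pads swing forward as they close: fully open they stand 13 mm farther back than shut.
Start: joints at [-0.108, 0.477, 0.022, 1.555, -0.011, 1.109, -0.083], TCP at [0.675, 0, 0.245] pointing down, gripper open.
Joint ranges: [-2.96, 2.96], [-0.34, 2.1], [-1.41, 1.46], [0.24, 2.44], [-1.37, 4.51], [0.17, 1.92], [-2.96, 2.96]. Speed limits (rad/s): [2.39, 2.39, 3.14, 3.14, 3.14, 3.14, 3.14].

### API

Orientations are given as a rotation vector (axis times angle).
In Python, from bench import r, imaging, look_for, outline_of gives the robot as it stands. The module is installed in compiled form; this text tells all that it offers.
- The arm moves only by the tool carry_out, never from a script. Its arguments are lists of equal length, an entry for each row: "offset": the shift along the tool's x, y, z as a fraction of full scale, a list of three; "turn": the turn, a rotation vector about the tool's x, y, z as a fraction of full scale, a list of three. A call has 1 to 8 rows; each row is the pose to reach, as a shift and turn from the pose commanded when the call began, along the tool's axes at that moment; what a row does not reach only later rows make up. Full scale, the value 1, is 0.5 m for a shift and 1.5 rad for a turn. A row lasts 1/10 s, in which the tool goes at most 50 mm and 8.59 degrees, less where a joint would pass 70% of its speed; a pose out of reach is approached as far as the arm can. A call with a number of a shift or a turn outside -1 to 1 is refused whole. A call with a gripper value outside its range is refused whole. "hand" is the closure, from 0 (fully open) to 1 (shut), set as the call begins (left out, the last holds). The fingers move at their own pace and stop on an object; "force" is the grip in N (left out, the last holds). Time passes only in rows, so rows that repeat a pose let the fingers close. It gives the time, the measured TCP pose, the force and the opening at its end, in the units of the state.
- r.get_obs(): the state, without advancing time (a new reading comes with each control period).
- imaging.grab_frame(name): name is "scene" or "side" or "wrist"; returns a dict with "pixels" (480x640x3 uint8, red, green, blue), "fx", "fy", "cx", "cy" (pixels), "R" (3x3) and "t" (3): a world point X has camera coordinates R X + t. Camera axes: x right, y down, z forward; pixel columns grow to the right and rows downward; lengths in m; the calibration is good to about 2 mm. The wrist camera is an equidistant fisheye: a pixel r from the principal point sees the ray r / f radians off the axis. A picture is of the moment at which its call begins. There is no depth.
- r.hand_in(): hands the job in, once; it reports no verdict.
Trained networks look in the newest picture that a camera, given by its name, has taken for a name from the list of things; names that differ only in an ending like _2 or _b are one class to them, and where a whole thing is asked for, a point or a joint stands for the part that bears it (a point fixed in the world has none). Each returns a list of dicts, best first, with "score" (0 to 1); they miss things now and then, are a little off and sometimes report something else, mostly with a low value. They report only what shows in the picture. A call takes as long as a camera call. They do not tell look-alikes from the thing itself.
- look_for(query, camera): "xyz" ([x, y, z] in m, in the coordinates of the camera as it stood for that picture, good to about 4 mm: the middle of the surface that is visible of it).
- outline_of(query, camera): "region" (480x640 bool, what is visible of it).
The state is a dict: "clock": time; "joints": joint angles; "qvel": joint speeds; "tau": joint torques, N m; "tcp_pos": TCP position; "orientation": TCP orientation; "contact_force": force on the tool from outside, world axes, zero at the start; "moment": the same for the moment, N m; "grip_width": finger opening in m.
Only numpy, scipy, OpenCV 4.12 (cv2) and the standard library are available. Lean on these libraries where they do the work, as an engineer would, in place of code of your own. Each camera call takes 0.05 s, during which the arm holds its last target. There are 200 camera calls.

### The job

Fold both flaps of the small carton right back, take out the freshly bonded plastic manifold block and stand it upright on the shelf between the jaws of the bar clamp, its seam parallel to the jaws. Let go of it, then pump the clamp's trigger, never pushing the sliding jaw by hand, until the block is pinched against the fixed jaw with the sprung foot about half pressed in; the foot must never bottom out, which would crush the block. Finish while still holding the trigger squeezed, with the block clamped, and leave the other things on the bench alone.

Things in the scene. Friction and masses are not known exactly. Their poses are not given: they have to be found in the camera images.
- carton: Cardboard carton, fixed to the bench, 132 (x) by 118 (y) by 75 mm tall, walls 4 mm, floor (with a packing pad) 12 mm. Origin: centre of its underside, z up. Two flaps 44 mm long, 112 mm wide, 3 mm thick are hinged along y at its top edges, x = -63 mm (robot side) and x = +63 mm, z = 75 mm; they do not meet: a gap of at least 60 mm at the start lies between them.
- flap_near (a joint): Flap at the carton's -x edge: 0 = lying level inwards, 1.57 = upright, 2.9 = folded back as far as it goes (rad). Starts ajar at 0.8 to 1.15, stays where it is left, moves with under 1 N at its edge.
- flap_far (a joint): Flap at the carton's +x edge, same values.
- block: Bonded manifold block of white and off-white plastic, 36 (x) by 45 (y) by 60 mm tall, about 150 g, with two flush round port holes in its top at y = +11 and -11 mm. The grey seam between its halves is the plane y = 0. Origin: centre of its underside, z up. Stands upright on the carton's packing pad at the start.
- clamp: One-hand bar clamp, black plastic and steel, lying on its side in a fixed cradle. Origin: on the bench under the bar; x points away from the handle, y along the bar from handle to jaws, z up; all clamp positions here are in this frame. Housing: x -20 to 60, y -45 to 40 mm, top 58 mm. Steel bar: x -8 to 8, z 30 to 50 mm.
- handle (a point): Middle of the clamp's fixed handle (x -58, y -31, z 40 mm): an upright slab 90 mm long along x (-110 to -20), 12 mm thick along y (-37 to -25), z 22 to 58 mm.
- shelf (a point): On top of the shelf between the jaws (x 70, y 90, z 10 mm). The shelf spans x 32 to 112, y 38 to 162 mm. The block stands at x = 70 mm, anywhere between the jaws.
- fixed_jaw (a point): Middle of the fixed jaw's rubber face (x 70, y 50, z 40 mm), which is 40 mm wide, 36 mm tall and looks along +y.
- trigger: Trigger, a black slab 10 mm thick, z 26 to 54 mm, beside the handle towards the jaws, out to x = -105 mm. Origin: its upright pivot (x 40, y 0, z 40 mm). Squeezed, it swings 0.3 rad to the handle (clamp -y); let go, it springs back (2 to 3 N). After up to 11 mm idle way a ratchet tooth (4.4 mm pitch) bites and the jaw follows at 0.41 times the pad's way, 4 to 9 mm a squeeze, then stays.
- trigger_pad (a point): Middle of the trigger's face away from the handle, where to press: x -58, y +20, z 40 mm when free (57 mm over handle and trigger together), y = -10 mm fully squeezed (27 mm). Moving the jaw takes about 8 N here, up to 5 N more as the foot is pressed in.
- jaw: Sliding jaw with its steel bar. Origin: middle of the jaw's inner face (clamp x 70, z 40 mm), axes as the clamp; drawn along clamp -y by the trigger, held by 13 N friction where it is left. It carries the sprung foot, whose rubber face (40 by 36 mm) stands 22 mm in front (clamp -y) when not pressed. At the start that face is 63 to 77 mm from the fixed jaw's face.
- foot (a joint): How far the sprung foot is pressed into the sliding jaw (m): 0 free, 0.014 bottomed out; spring 800 N/m, so half pressed in is about 5.6 N.
- adhesive: white adhesive bottle, 44 mm diameter, 110 mm tall, bystander
- jar: clear jar with a white cap, 60 mm diameter, 75 mm tall, bystander
- cup: white plastic cup, 70 mm diameter, 60 mm tall, bystander
- driver: screwdriver lying down, bystander
- coupler: black straight hose coupler, 55 mm long, bystander
- tee: white tee fitting, 60 mm long, bystander
Not all that is in view belongs to the job. Of the things that look like the carton, the largest one is meant.

How it is judged:
On the way, in this order (a step that is already met when the one before it is completed fails the run):
1. both carton flaps folded back past upright (value of joint each of flap_near, flap_far above 1.7 rad), for 0.2 s.
2. block standing between the jaws on the shelf, seam parallel to the jaws, let go (x of block in the frame of clamp between 0.052 and 0.088 m and z of block in the frame of clamp between 0.005 and 0.015 m and angle between block's own z axis and vertical below 0.12 rad and angle between the y axis of block and the y axis of clamp, either way round below 0.25 rad and y of block in the frame of clamp between 0.068 and 0.108 m and contact force between the fingers and block below 0.3 N and linear speed of block below 0.02 m/s), for 0.2 s.
3. trigger squeezed until the foot presses on the block (contact force between jaw and block above 0.5 N and contact force between the fingers and trigger above 1 N), for 0.1 s.
At the end, for the whole second after the job is handed in: Flaps past 1.7 rad; block upright (0.12 rad) on the shelf, 18 mm from its place along x, seam parallel to the jaws (0.25 rad), within 4 mm of the fixed jaw, at rest, fingers off it; foot pressing with 2 to 10.5 N, 2.5 to 12.5 mm in; fingers pressing the trigger over 1 N (all of step 1 and x of block in the frame of clamp between 0.052 and 0.088 m and z of block in the frame of clamp between 0.005 and 0.015 m and angle between block's own z axis and vertical below 0.12 rad and angle between the y axis of block and the y axis of clamp, either way round below 0.25 rad and contact force between the fingers and block below 0.3 N and y of block in the frame of clamp below 0.0765 m and contact force between jaw and block between 2 and 10.5 N and value of joint foot between 0.0025 and 0.0125 m and contact force between the fingers and trigger above 1 N and linear speed of block below 0.01 m/s); the arm keeps its last pose, push and grip.
It fails at once if block crushed: foot bottomed out on it (contact force between jaw and block above 16 N or value of joint foot above 0.0138 m).
It fails at once if sliding jaw or bar pushed by hand (contact force between any of the arm, the fingers and jaw above 10 N).
It fails at once if a bystander was disturbed (moved 30 mm) (distance of any of adhesive, jar, cup, driver, coupler, tee from where it was at the start of the episode above 0.03 m).
It also fails if it takes over 72 s, if anything falls off the work surface, if the arm or the gripper's body presses on something with over 40 N, if the wrist force passes 120 N, or if a joint passes its speed limit or range.

## Working session

There is one attempt and no reset: what is moved stays moved. The work goes in short steps, Python scripts to look and compute and a tool call to move; the robot and the scene stay as the last step left them, time stands still between calls to the robot, and variables do not carry over. Pictures are saved under pics/ and viewed, about 8 in all and at most 12, crops included, and the job is handed in when it is done.

Besides the shell and the picture viewer there is one more tool, called after "Emit:" by a JSON object that holds its "method" and its "body". carry_out: Moves the arm, as the interface text tells. Shift numbers are shares of 0.5 m and turn numbers shares of 1.5 rad, none past 1 either way. Its arguments: {"type":"object","properties":{"offset":{"type":"array","items":{"type":"array","items":{"type":"number","minimum":-1,"maximum":1}}},"turn":{"type":"array","items":{"type":"array","items":{"type":"number","minimum":-1,"maximum":1}}},"hand":{"type":"number"},"force":{"type":"number"}},"required":["offset","turn"]}

```bash
mkdir -p pics; cat > h.py <<'E'
import numpy as np, cv2
from bench import r, imaging, look_for, outline_of
from scipy.spatial.transform import Rotation as Rot
def snap(n, f=None):
    g=imaging.grab_frame(n)
    if f: cv2.imwrite('pics/'+f, cv2.cvtColor(g['pixels'],cv2.COLOR_RGB2BGR))
    return g
def w(g,p): return np.array(g['R']).T@(np.array(p)-np.array(g['t']))
def proj(g,X):
    c=np.array(g['R'])@np.array(X)+np.array(g['t']); return g['fx']*c[0]/c[2]+g['cx'], g['fy']*c[1]/c[2]+g['cy']
def ray(g,uv,fish=False):
    a=np.array([(uv[0]-g['cx'])/g['fx'],(uv[1]-g['cy'])/g['fy']])
    if fish:
        th=np.linalg.norm(a); d=np.r_[a/th*np.sin(th),np.cos(th)] if th>0 else np.array([0,0,1.])
    else: d=np.r_[a,1]
    R=np.array(g['R']); return -R.T@np.array(g['t']), R.T@(d/np.linalg.norm(d))
def atz(g,uv,z,fish=False):
    c,d=ray(g,uv,fish); return c+d*(z-c[2])/d[2]
E
python3 - <<'E'
from h import *
for n in ['scene','side','wrist']:
    g=snap(n,n+'0.png'); print(n,[round(g[k],1) for k in('fx','fy','cx','cy')], 'cam',np.round(w(g,[0,0,0]),3),'ax',np.round(g['R'][2],2))
    for q in ['carton','flap_near','block','clamp','handle','shelf','fixed_jaw','trigger','trigger_pad','jaw','adhesive','jar','cup','driver','coupler','tee']:
        try:
            for o in look_for(q,n)[:3]: print(' ',q,round(o['score'],2),np.round(w(g,o['xyz']),3))
        except Exception as e: print(q,e)
print(r.get_obs())
E
```

```text
scene [493.9, 493.9, 319.9, 237.0] cam [1.286 0.085 0.684] ax [-0.81 -0.08 -0.58]
  carton 0.84 [0.232 0.299 0.041]
  carton 0.83 [0.579 0.259 0.071]
  carton 0.74 [ 0.433 -0.02   0.035]
  flap_near 0.72 [0.471 0.271 0.096]
  flap_near 0.57 [0.161 0.309 0.057]
  flap_near 0.51 [ 0.367 -0.013  0.059]
  block 0.5 [0.509 0.254 0.072]
  clamp 0.6 [ 0.602 -0.111  0.037]
  handle 0.36 [0.391 0.089 0.015]
  shelf 0.89 [ 0.605 -0.114  0.041]
  fixed_jaw 0.77 [ 0.6   -0.115  0.039]
  fixed_jaw 0.69 [ 0.617 -0.012  0.041]
  fixed_jaw 0.35 [ 0.485 -0.133  0.057]
  trigger 0.61 [ 0.484 -0.137  0.053]
  trigger_pad 0.54 [ 0.486 -0.133  0.057]
  jaw 0.63 [ 0.568 -0.071  0.05 ]
  adhesive 0.68 [0.747 0.06  0.063]
  jar 0.7 [ 0.689 -0.354  0.05 ]
  jar 0.32 [0.39  0.091 0.012]
  cup 0.84 [0.422 0.429 0.042]
  driver 0.73 [ 0.333 -0.467  0.014]
  coupler 0.45 [0.39  0.086 0.018]
  tee 0.73 [ 0.752 -0.026  0.01 ]
side [520.0, 520.0, 317.9, 239.4] cam [0.173 0.852 0.65 ] ax [ 0.27 -0.8  -0.53]
  carton 0.86 [0.512 0.291 0.056]
  carton 0.81 [ 0.386 -0.008  0.042]
  carton 0.77 [0.197 0.33  0.049]
  fla
[... 1633 characters left out ...]
1  0.046]
{'clock': 2.55, 'joints': array([-0.10809166,  0.47697729,  0.02241847,  1.55537142, -0.01149089,
        1.10926357, -0.08306463]), 'qvel': array([-0.00092511, -0.0002746 ,  0.0001766 , -0.00132731,  0.00085777,
       -0.00027202,  0.0004222 ]), 'tau': array([ 5.72795634e-04, -5.96310389e+01,  1.60639744e+00, -2.81539464e+01,
        1.25223852e-02,  1.58302348e-03, -1.66506041e-06]), 'tcp_pos': array([ 6.75044132e-01, -1.05460864e-05,  2.45335601e-01]), 'orientation': array([2.22139710e+00, 2.22138346e+00, 1.28460362e-04]), 'contact_force': array([ 0.41926966,  0.31275789, -0.17192487]), 'moment': array([ 0.04098971,  0.05323499, -0.02973641]), 'grip_width': 0.08553920947796839}
```

View pictures.

View pics/scene0.png

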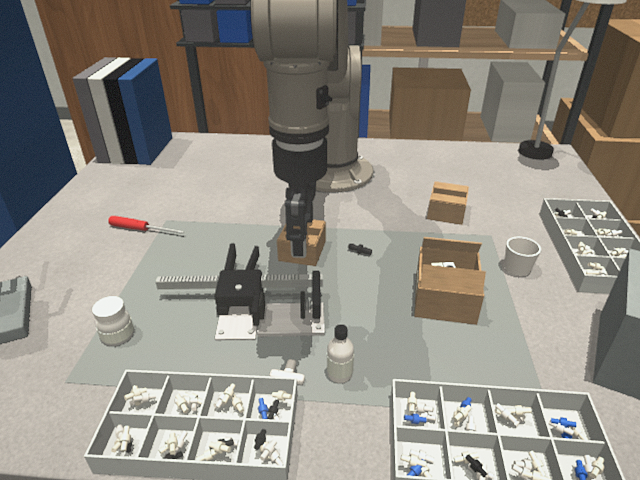

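View pics/side0.png

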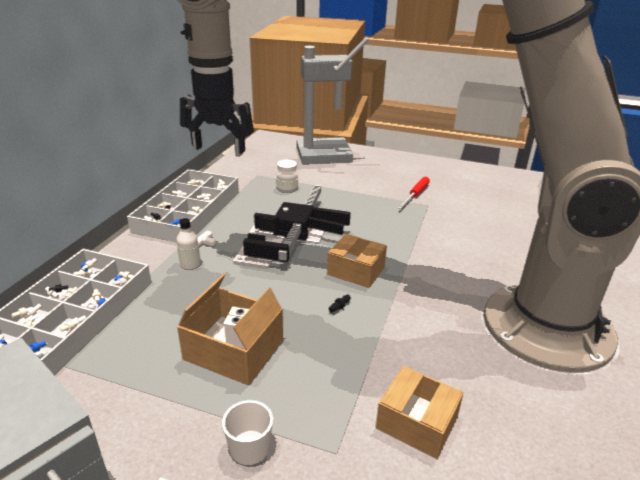

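View pics/wrist0.png

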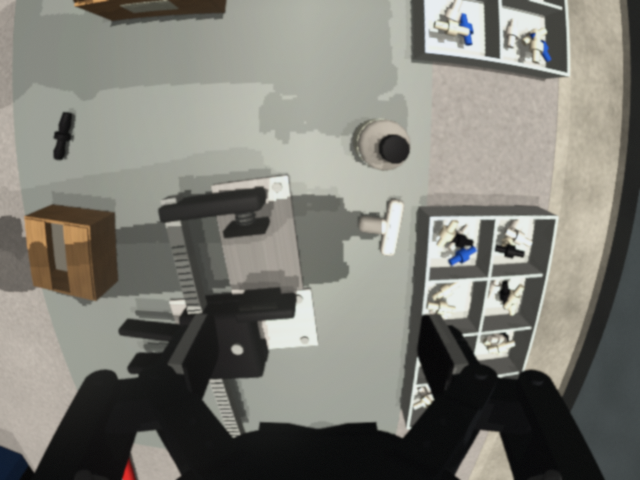

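Emit:
{"method": "carry_out", "body": {"offset": [[0.36,-0.31,-0.12],[0.36,-0.31,-0.12],[0.36,-0.31,-0.12],[0.36,-0.31,-0.12],[0.36,-0.31,-0.12],[0.36,-0.31,-0.12],[0.36,-0.31,-0.12],[0.36,-0.31,-0.12]], "turn": [[0,0,0],[0,0,0],[0,0,0],[0,0,0],[0,0,0],[0,0,0],[0,0,0],[0,0,0]]}}

```text
clock: 3.35
tcp_pos: [0.5206, 0.1788, 0.3051]
orientation: [2.223, 2.219, -0.001]
contact_force: [0.8, -0.1, 0.1]
grip_width: 0.0852
```

```bash
python3 - <<'E'
from h import *
g=snap('wrist','wrist1.png'); np.save('g1.npy',g,allow_pickle=True); print(np.round(w(g,[0,0,0]),3))
for q in ['carton','flap_near','block']:
    for o in look_for(q,'wrist')[:3]: print(' ',q,round(o['score'],2),np.round(w(g,o['xyz']),3))
o=outline_of('block','wrist')
if o: ys,xs=np.where(o[0]['region']); print(o[0]['score'],cv2.minAreaRect(np.c_[xs,ys].astype(np.float32)))
print(r.get_obs()['tcp_pos'])
E
```

```text
[0.521 0.263 0.434]
  carton 0.82 [0.524 0.269 0.013]
  carton 0.73 [ 0.412 -0.028  0.05 ]
  carton 0.71 [0.221 0.304 0.056]
  flap_near 0.91 [0.468 0.269 0.1  ]
  flap_near 0.67 [0.161 0.311 0.06 ]
  block 0.61 [0.514 0.256 0.075]
0.69 ((309.9299621582031, 127.5099868774414), (45.96194076538086, 38.74945068359375), 81.8698959350586)
[0.52049008 0.17902941 0.30487018]
```

View pics/wrist1.png

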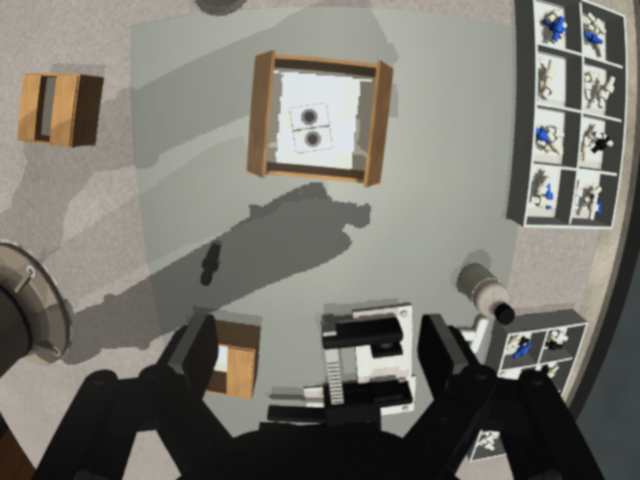

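```bash
python3 - <<'E'
from h import *
g=np.load('g1.npy',allow_pickle=True).item()
f=lambda p,z: np.round(atz(g,p,z,True)[:2],4)
for p in [(290,107),(327,103),(332,151),(296,155),(309,117),(312,139)]: print('block',f(p,.072))
for p in [(265,174),(365,183),(278,53),(375,62)]: print('rim',f(p,.075))
for p in [(275,52),(265,177),(375,62),(366,184)]: print('flap edge z.112',f(p,.112))
print(r.nose_length)
c,d=ray(g,(311,128),True)
s=snap('side'); # height check via two views of block top
o=outline_of('block','side'); ys,xs=np.where(o[0]['region']); print('side block',xs.min(),xs.max(),ys.min(),ys.max()); X=np.array([*f((310.5,128.5),.072),.072]); print(proj(s,X))
cv2.imwrite('pics/s1.png',cv2.resize(cv2.cvtColor(s['pixels'],cv2.COLOR_RGB2BGR)[260:390,160:310],None,fx=4,fy=4))
E
```

```text
block [0.4946 0.2756]
block [0.5298 0.2792]
block [0.5347 0.2324]
block [0.4999 0.2286]
block [0.5127 0.2656]
block [0.5154 0.2441]
rim [0.4694 0.2107]
rim [0.5672 0.2015]
rim [0.4837 0.3287]
rim [0.5752 0.3203]
flap edge z.112 [0.485  0.3229]
flap edge z.112 [0.4747 0.2134]
flap edge z.112 [0.5696 0.3144]
flap edge z.112 [0.5633 0.2069]
0.014
side block 223 246 307 347
(np.float64(238.65406782454406), np.float64(314.84484183021436))
```

View pics/s1.png

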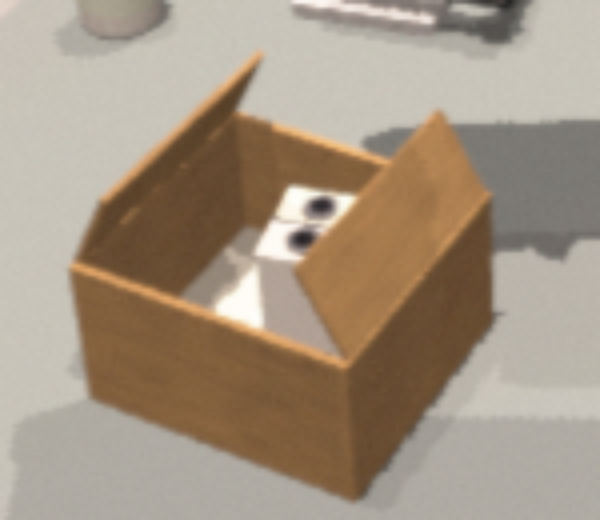

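Emit:
{"method": "carry_out", "body": {"offset": [[0.09,0,0],[0.172,0.004,0],[0.172,0.004,0.1],[0.172,0.004,0.2],[0.172,0.004,0.3],[0.172,0.004,0.3],[0.172,0.004,0.392],[0.172,0.004,0.392]], "turn": [[0,0,0],[0,0,0],[0,0,0],[0,0,0],[0,0,0],[0,0,0],[0,0,0],[0,0,0]], "hand": 1, "force": 30}}

```text
clock: 4.5
tcp_pos: [0.5202, 0.2647, 0.1069]
orientation: [-2.221, -2.22, 0.01]
contact_force: [-2.1, -0.9, -0.6]
grip_width: -0.0003
```

Emit:
{"method": "carry_out", "body": {"offset": [[0,-0.04,0],[0,-0.07,0],[0,-0.1,0],[0,-0.13,0],[0,-0.164,0],[0,-0.164,0],[0,-0.1,0],[0,0,0]], "turn": [[0,0,0],[0,0,0],[0,0,0],[0,0,0],[0,0,0],[0,0,0],[0,0,0],[0,0,0]]}}

```text
clock: 5.3
tcp_pos: [0.5215, 0.2672, 0.111]
orientation: [-2.217, -2.225, -0.0]
contact_force: [1.0, 1.1, -0.0]
grip_width: -0.0001
```

Emit:
{"method": "carry_out", "body": {"offset": [[0,0.04,0],[0,0.08,0],[0,0.11,0],[0,0.14,0],[0,0.172,0],[0,0.172,0],[0,0.1,-0.05],[0,0,-0.14]], "turn": [[0,0,0],[0,0,0],[0,0,0],[0,0,0],[0,0,0],[0,0,0],[0,0,0],[0,0,0]]}}

```text
clock: 6.1
tcp_pos: [0.5333, 0.265, 0.1668]
orientation: [-2.222, -2.219, 0.006]
contact_force: [-0.4, -0.0, 0.9]
grip_width: -0.0001
```

Emit:
{"method": "carry_out", "body": {"offset": [[-0.08,0,-0.1],[-0.16,0,-0.2],[-0.16,0,-0.22],[-0.16,0,-0.22]], "turn": [[0,0,0],[0,0,0],[0,0,0],[0,0,0]], "hand": 0}}

```text
clock: 6.5
tcp_pos: [0.5374, 0.1834, 0.2839]
orientation: [2.224, 2.213, 0.013]
contact_force: [0.3, 0.6, 0.0]
grip_width: 0.0577
```

```bash
python3 - <<'E'
from h import *
g=snap('wrist','wrist2.png'); np.save('g2.npy',g,allow_pickle=True)
s=snap('side')
a=cv2.cvtColor(g['pixels'],cv2.COLOR_RGB2BGR)[0:300,160:480]; b=cv2.cvtColor(s['pixels'],cv2.COLOR_RGB2BGR)[230:430,130:343]
cv2.imwrite('pics/c2.png',np.hstack([a,cv2.resize(b,(320,300))]))
print(r.get_obs()['tcp_pos'],r.get_obs()['clock'])
E
```

```text
[0.53486426 0.18588123 0.27913737] 6.6
```

View pics/c2.png

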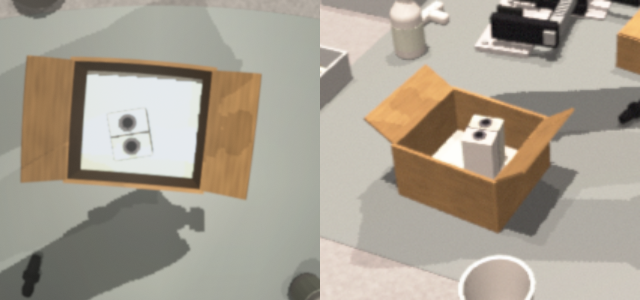

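```bash
python3 - <<'E'
from h import *
g=np.load('g2.npy',allow_pickle=True).item()
a,b=[atz(g,(u+160,v),.072,True) for u,v in[(127.5,122.5),(131.5,146.5)]]
print(a,b,(a+b)/2,np.arctan2(-(a-b)[0],(a-b)[1]))
q=[atz(g,(u+160,v),.072,True) for u,v in[(107,111),(146,107),(152,156),(113,160)]]
print(np.mean(q,0),np.arctan2(*(q[1]-q[0])[[1,0]]))
o=r.get_obs(); print(o['tcp_pos'],o['orientation'],Rot.from_rotvec(o['orientation']).as_matrix().round(3),o['joints'])
E
```

```text
[0.51264457 0.26602499 0.072     ] [0.51593513 0.24390066 0.072     ] [0.51428985 0.25496282 0.072     ] 0.14764808658934733
[0.51421932 0.25593867 0.072     ] 0.07901990355005992
[0.53486426 0.18588123 0.27913737] [2.22191623 2.21997043 0.00361467] [[ 0.001  1.     0.002]
 [ 1.    -0.001  0.001]
 [ 0.001  0.002 -1.   ]] [-0.37382298  0.26953244 -0.08611046  1.77815769  0.02571087  1.09258307
 -0.46949413]
```

Emit:
{"method": "carry_out", "body": {"offset": [[0.09,-0.02,0],[0.138,-0.041,0],[0.138,-0.041,0.09],[0.138,-0.041,0.18],[0.138,-0.041,0.26],[0.138,-0.041,0.26],[0.138,-0.041,0.26],[0.138,-0.041,0.26]], "turn": [[0,0,-0.03],[0,0,-0.073],[0,0,-0.073],[0,0,-0.073],[0,0,-0.073],[0,0,-0.073],[0,0,-0.073],[0,0,-0.073]], "hand": 0.36}}

```text
clock: 7.4
tcp_pos: [0.5153, 0.2563, 0.1498]
orientation: [2.095, 2.341, 0.005]
contact_force: [-0.2, 0.3, 0.7]
grip_width: 0.0547
```

```bash
python3 - <<'E'
from h import *
o=r.get_obs();T=Rot.from_rotvec(o['orientation']).as_matrix();print(o['tcp_pos'],o['grip_width'])
for z in(.16,.05): print('tool delta/0.5 to block',(T.T@(np.array([.5145,.255,z])-o['tcp_pos'])/.5).round(3), 'yaw',np.arctan2(-T[0,0],T[1,0]))
E
```

```text
[0.51527638 0.25629919 0.1498073 ] 0.054701085996069466
tool delta/0.5 to block [-0.002 -0.002 -0.02 ] yaw 0.11081946817598806
tool delta/0.5 to block [-0.003 -0.002  0.2  ] yaw 0.11081946817598806
```

Aligned and 55 mm open; descend, grip, lift.

Emit:
{"method": "carry_out", "body": {"offset": [[-0.002,-0.002,0.06],[-0.002,-0.002,0.12],[-0.002,-0.002,0.17],[-0.002,-0.002,0.2],[-0.002,-0.002,0.2]], "turn": [[0,0,0],[0,0,0],[0,0,0],[0,0,0],[0,0,0]]}}

```text
clock: 7.9
tcp_pos: [0.5133, 0.2539, 0.0475]
orientation: [-2.096, -2.34, 0.001]
contact_force: [-0.6, -0.2, 0.0]
grip_width: 0.0546
```

Emit:
{"method": "carry_out", "body": {"offset": [[0,0,0],[0,0,0],[0,0,0],[0,0,0],[0,0,0],[0,0,0]], "turn": [[0,0,0],[0,0,0],[0,0,0],[0,0,0],[0,0,0],[0,0,0]], "hand": 1, "force": 35}}

```text
clock: 8.5
tcp_pos: [0.5148, 0.2547, 0.0495]
orientation: [2.096, 2.339, 0.005]
contact_force: [-0.9, -0.1, 7.0]
grip_width: 0.0359
```

Emit:
{"method": "carry_out", "body": {"offset": [[0,0,-0.05],[0,0,-0.14],[0,0,-0.24],[0,0,-0.34],[0,0,-0.42],[0,0,-0.42]], "turn": [[0,0,0],[0,0,0],[0,0,0],[0,0,0],[0,0,0],[0,0,0]]}}

```text
clock: 9.1
tcp_pos: [0.5163, 0.2557, 0.2649]
orientation: [2.094, 2.337, 0.018]
contact_force: [0.1, 0.1, -1.6]
grip_width: 0.0361
```

Emit:
{"method": "carry_out", "body": {"offset": [[-0.1,0,-0.07],[-0.2,0,-0.07],[-0.3,0,-0.07],[-0.4,0,-0.07],[-0.49,0,-0.07],[-0.58,-0.019,-0.07],[-0.67,-0.019,-0.07],[-0.76,-0.019,-0.07]], "turn": [[0,0,0],[0,0,0],[0,0,0],[0,0,0],[0,0,0],[0,0,0],[0,0,0],[0,0,0]]}}

```text
clock: 9.9
tcp_pos: [0.5446, -0.1269, 0.2922]
orientation: [-2.097, -2.339, 0.001]
contact_force: [0.7, -0.2, -1.6]
grip_width: 0.0358
```

Emit:
{"method": "carry_out", "body": {"offset": [[0,0,0],[0,0,0],[0,0,0]], "turn": [[0,0,0],[0,0,0],[0,0,0]]}}

```text
clock: 10.2
tcp_pos: [0.5453, -0.1233, 0.2922]
orientation: [-2.094, -2.341, -0.0]
contact_force: [-0.0, 0.1, -1.0]
grip_width: 0.0357
```

```bash
python3 - <<'E'
from h import *
g=snap('wrist'); np.save('g3.npy',g,allow_pickle=True)
cv2.imwrite('pics/c3.png',cv2.resize(cv2.cvtColor(g['pixels'],cv2.COLOR_RGB2BGR)[60:460,120:520],(800,600) if 0 else (600,600),interpolation=cv2.INTER_CUBIC))
for q in ['shelf','fixed_jaw','jaw','trigger','trigger_pad','handle']:
    for o in look_for(q,'wrist')[:2]: print(' ',q,round(o['score'],2),np.round(w(g,o['xyz']),3))
print(r.get_obs()['tcp_pos'],np.round(w(g,[0,0,0]),3))
E
```

```text
shelf 0.96 [ 0.586 -0.101  0.048]
  fixed_jaw 0.92 [ 0.583 -0.105  0.052]
  fixed_jaw 0.58 [ 0.551 -0.007  0.053]
  jaw 0.84 [ 0.551 -0.006  0.052]
  jaw 0.32 [ 0.488 -0.132  0.051]
  trigger 0.92 [ 0.492 -0.133  0.049]
  trigger 0.17 [ 0.744 -0.023  0.017]
  trigger_pad 0.59 [ 0.488 -0.134  0.058]
  handle 0.56 [ 0.584 -0.104  0.046]
[ 0.5456006 -0.1242064  0.2928014] [ 0.536 -0.04   0.421]
```

View pics/c3.png

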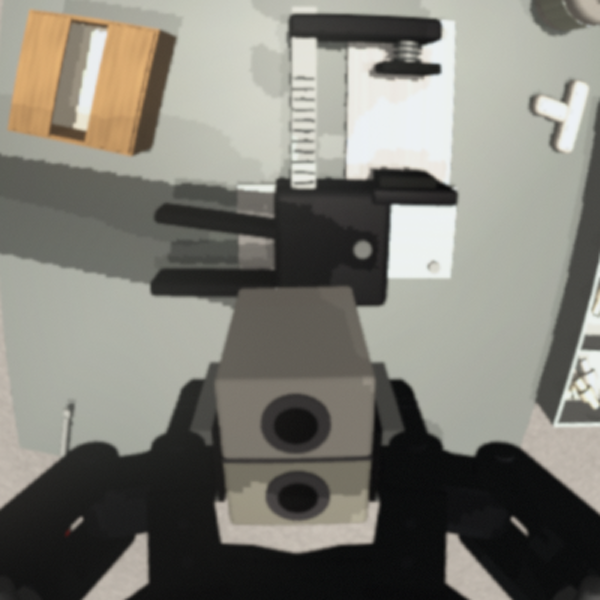

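```bash
cat >> h.py <<'E'
def fproj(g,X):
    c=np.array(g['R'])@np.array(X)+np.array(g['t']); th=np.arctan2(np.hypot(c[0],c[1]),c[2]); k=th/np.hypot(c[0],c[1])
    return np.array([g['fx']*c[0]*k+g['cx'],g['fy']*c[1]*k+g['cy']])
def clampw(p,X):
    c,s=np.cos(p[2]),np.sin(p[2]); return np.array([p[0]+c*X[0]-s*X[1],p[1]+s*X[0]+c*X[1],X[2]])
E
python3 - <<'E'
from h import *
from scipy.optimize import least_squares
g=np.load('g3.npy',allow_pickle=True).item()
# crop px, model mm, use u?, v?
D=[((292,90),(-8,100,50),1,0),((291,180),(-8,50,50),1,0),((316,90),(8,100,50),1,0),((315,180),(8,50,50),1,0),
((276,183),(-20,40,58),1,1),((387,260),(60,0,58),1,0),((386,304),(60,-45,58),1,1),((454,21),(112,162,10),1,1),((346,120),(32,110,10),1,0),
((153,269),(-110,-25,58),1,1)]
def res(p,full=0):
    o=[]
    for c,m,u,v in D:
        e=fproj(g,clampw(p,np.array(m)/1e3))-(np.array(c)/1.5+[120,60]); o+=[e[0]*u,e[1]*v]
    return np.array(o)
s=least_squares(res,[.53,-.16,.1],loss='soft_l1'); print(s.x); print(res(s.x).reshape(-1,2).round(1))
p=s.x; np.save('clamp.npy',p)
px=lambda m:((fproj(g,clampw(p,np.array(m)/1e3))-[120,60])*1.5).round()
print('pad',px((-58,20,54)),'fixed face',px((50,50,58)),px((90,50,58)))
# foot face / jaw positions from crop px at z=58
def inv(c,z):
    X=atz(g,(c[0]/1.5+120,c[1]/1.5+60),z,True); d=X[:2]-p[:2]; a=np.cos(p[2]);b=np.sin(p[2]); return np.round([a*d[0]+b*d[1],-b*d[0]+a*d[1]],4)
for n,c,z in [('foot face',(375,74),.058),('foot face',(440,74),.058),('jaw inner',(370,41),.058),('fixed top front',(373,170),.058),('fixed',(430,170),.058),('fixed',(455,190),.058),('trig end',(157,205),.054),('trig root',(276,222),.054)]: print(n,inv(c,z))
o=r.get_obs();T=Rot.from_rotvec(o['orientation']).as_matrix();print('tool yaw',np.arctan2(-T[0,0],T[1,0]))
print('block target',clampw(p,(.07,.082,0)),'pad',clampw(p,(-.058,.02,.04)))
q=[inv(((u,v)),.255-.0375+.06) for u,v in [(295,420),(297,494)]]; 
z=o['tcp_pos'][2]-.0375+.06; a,b=[atz(g,(u/1.5+120,v/1.5+60),z,True) for u,v in [(295,424),(297,494)]]; print('held ports',a,b,o['tcp_pos'])
E
```

```text
[ 0.55062093 -0.13969674  0.09825086]
[[-0.2  0. ]
 [-0.1 -0. ]
 [ 0.2  0. ]
 [-0.1 -0. ]
 [-2.4 -0.1]
 [ 1.9 -0. ]
 [-0.2  0.3]
 [ 1.6 -2.7]
 [ 1.1 -0. ]
 [-5.2  3.8]]
pad [217. 211.] fixed face [379. 170.] [438. 172.]
foot face [0.0453 0.113 ]
foot face [0.0882 0.1156]
jaw inner [0.0415 0.1345]
fixed top front [0.046  0.0498]
fixed [0.0846 0.0512]
fixed [0.103  0.0383]
trig end [-0.0994  0.0242]
trig root [-0.0176  0.0125]
tool yaw 0.1105735915770546
block target [ 0.61223972 -0.0512257   0.        ] pad [ 0.49093879 -0.12548258  0.04      ]
held ports [ 0.54378009 -0.11136577  0.3153014 ] [ 0.54660022 -0.13250117  0.3153014 ] [ 0.5456006 -0.1242064  0.2928014]
```

Emit:
{"method": "carry_out", "body": {"offset": [[0.06,0.07,0],[0.127,0.148,0],[0.127,0.148,0.09],[0.127,0.148,0.18],[0.127,0.148,0.26],[0.127,0.148,0.326],[0.127,0.148,0.326],[0.127,0.148,0.326]], "turn": [[0,0,0.008],[0,0,0.008],[0,0,0.008],[0,0,0.008],[0,0,0.008],[0,0,0.008],[0,0,0.008],[0,0,0.008]]}}

```text
clock: 11.35
tcp_pos: [0.6124, -0.0535, 0.1302]
orientation: [-2.11, -2.327, 0.0]
contact_force: [0.7, -0.1, -0.2]
grip_width: 0.0359
```

```bash
python3 - <<'E'
from h import *
o=r.get_obs();T=Rot.from_rotvec(o['orientation']).as_matrix();print(o['tcp_pos'],o['grip_width'],'yaw',np.arctan2(-T[0,0],T[1,0]),'tilt',T[:,2])
print((T.T@(np.array([.6123,-.0527,.049])-o['tcp_pos'])/.5).round(3))
g=snap('wrist'); s=snap('side'); np.save('g4.npy',[g,s],allow_pickle=True)
a=cv2.cvtColor(g['pixels'],cv2.COLOR_RGB2BGR)[100:480,120:520]; b=cv2.cvtColor(s['pixels'],cv2.COLOR_RGB2BGR)[130:320,200:400]
cv2.imwrite('pics/c4.png',np.hstack([a,cv2.resize(b,(400,380))]))
E
```

```text
[ 0.6124065  -0.05351382  0.13020776] 0.035922499649385306 yaw 0.09771203263046495 tilt [-3.53999704e-04 -5.74516434e-07 -9.99999937e-01]
[0.002 0.    0.162]
```

View pics/c4.png

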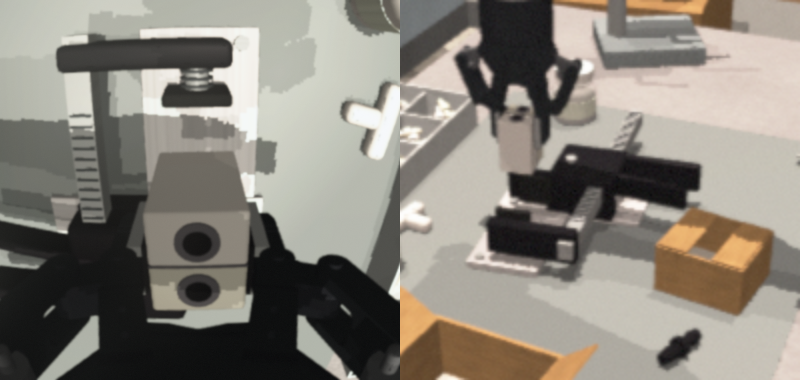

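```bash
cat >> h.py <<'E'
P=np.load('clamp.npy')
def inclamp(g,uv,z):
    d=atz(g,uv,z,True)[:2]-P[:2]; a=np.cos(P[2]);b=np.sin(P[2]); return np.round([a*d[0]+b*d[1],-b*d[0]+a*d[1]],4)
E
python3 - <<'E'
from h import *
g=np.load('g4.npy',allow_pickle=True)[0]
for n,c,z in [('blk bot',(158,153),.0925),('blk bot',(238,153),.0925),('blk top',(144,212),.1525),('blk top',(249,210),.1525),('ports',(196,242),.1525),('ports',(199,290),.1525),('foot',(164,106),.058),('foot',(231,106),.058),('foot bot?',(231,106),.022),('jaw',(215,67),.058)]: print(n,inclamp(g,(c[0]+120,c[1]+100),z))
E
```

```text
blk bot [0.0511 0.1015]
blk bot [0.0894 0.1015]
blk top [0.0525 0.1032]
blk top [0.087 0.104]
ports [0.0696 0.0915]
ports [0.0706 0.0693]
foot [0.0514 0.1165]
foot [0.0886 0.1165]
foot bot? [0.0919 0.108 ]
jaw [0.0795 0.1382]
```

Emit:
{"method": "carry_out", "body": {"offset": [[0.002,0,0.06],[0.003,0,0.11],[0.003,0,0.14],[0.003,0,0.155],[0.003,0,0.162],[0.003,0,0.165],[0.003,0,0.165]], "turn": [[0,0,0],[0,0,0],[0,0,0],[0,0,0],[0,0,0],[0,0,0],[0,0,0]]}}

```text
clock: 12.15
tcp_pos: [0.6127, -0.0522, 0.0481]
orientation: [2.11, 2.326, 0.002]
contact_force: [-0.8, 0.4, -2.2]
grip_width: 0.0357
```

Emit:
{"method": "carry_out", "body": {"offset": [[0,0,0.002],[0,0,0.003],[0,0,0.003],[0,0,0.003]], "turn": [[0,0,0],[0,0,0],[0,0,0],[0,0,0]]}}

```text
clock: 12.55
tcp_pos: [0.6128, -0.0523, 0.0475]
orientation: [2.11, 2.326, 0.002]
contact_force: [-1.8, 0.2, 8.8]
grip_width: 0.0359
```

Emit:
{"method": "carry_out", "body": {"offset": [[0,0,-0.002],[0,0,-0.002],[0,0,-0.002],[0,0,-0.002],[0,0,-0.002]], "turn": [[0,0,0],[0,0,0],[0,0,0],[0,0,0],[0,0,0]], "hand": 0.36}}

```text
clock: 13.05
tcp_pos: [0.612, -0.0522, 0.0466]
orientation: [-2.11, -2.327, 0.0]
contact_force: [0.0, -0.9, 0.8]
grip_width: 0.0543
```

Emit:
{"method": "carry_out", "body": {"offset": [[0,0,-0.03],[0,0,-0.09],[0,0,-0.16],[0,0,-0.25],[0,0,-0.25]], "turn": [[0,0,0],[0,0,0],[0,0,0],[0,0,0],[0,0,0]]}}

```text
clock: 13.55
tcp_pos: [0.6162, -0.0525, 0.1794]
orientation: [2.105, 2.32, 0.013]
contact_force: [1.2, -0.5, 0.5]
grip_width: 0.0547
```

```bash
python3 - <<'E'
from h import *
o=r.get_obs();T=Rot.from_rotvec(o['orientation']).as_matrix();print(o['clock'],o['tcp_pos'],o['grip_width'])
for y in (.05,.045,.036): 
  for z in (.15,.05): print(y,z,(T.T@(clampw(P,(-.058,y,z))-o['tcp_pos'])/.5).round(3))
s=snap('side'); g=snap('wrist'); np.save('g5.npy',g,allow_pickle=True)
b=cv2.cvtColor(s['pixels'],cv2.COLOR_RGB2BGR)[170:290,220:370]
cv2.imwrite('pics/c5.png',np.hstack([cv2.resize(b,(480,384)),cv2.cvtColor(g['pixels'],cv2.COLOR_RGB2BGR)[96:480,160:480]]))
E
```

```text
13.55 [ 0.61617437 -0.05248618  0.17942543] 0.05467872983464969
0.05 0.15 [-0.061 -0.264  0.056]
0.05 0.05 [-0.061 -0.267  0.256]
0.045 0.15 [-0.071 -0.264  0.056]
0.045 0.05 [-0.071 -0.267  0.256]
0.036 0.15 [-0.089 -0.264  0.056]
0.036 0.05 [-0.089 -0.267  0.256]
```

View pics/c5.png

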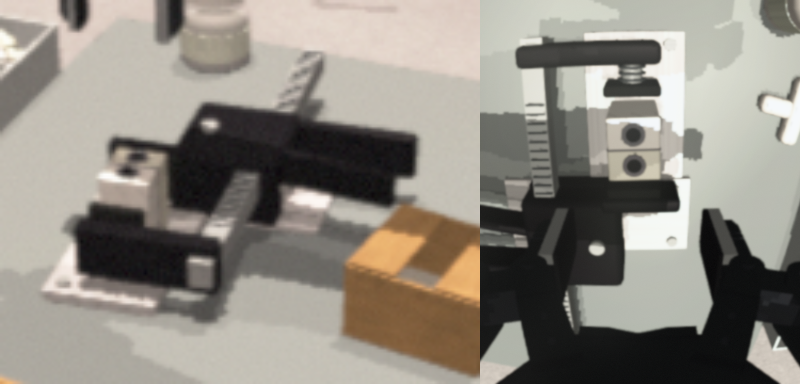

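Emit:
{"method": "carry_out", "body": {"offset": [[-0.02,-0.09,0],[-0.04,-0.18,0],[-0.061,-0.266,0],[-0.061,-0.266,0.08],[-0.061,-0.266,0.08],[-0.061,-0.266,0.08]], "turn": [[0,0,0],[0,0,0],[0,0,0],[0,0,0],[0,0,0],[0,0,0]], "hand": 1}}

```text
clock: 14.25
tcp_pos: [0.4822, -0.0951, 0.1313]
orientation: [-2.109, -2.326, 0.002]
contact_force: [0.2, -0.3, 1.1]
grip_width: 0.0002
```

```bash
cat >> h.py <<'E'
def toclamp(X):
    d=np.array(X)[:2]-P[:2]; a=np.cos(P[2]);b=np.sin(P[2]); return np.round([a*d[0]+b*d[1],-b*d[0]+a*d[1],X[2]],4)
E
python3 - <<'E'
from h import *
o=r.get_obs();T=Rot.from_rotvec(o['orientation']).as_matrix();print(o['clock'],toclamp(o['tcp_pos']),o['grip_width'],T[:,2])
print((T.T@(clampw(P,(-.058,.045,.044))-o['tcp_pos'])/.5).round(3))
g=snap('wrist'); np.save('g6.npy',g,allow_pickle=True); cv2.imwrite('pics/c6.png',cv2.cvtColor(g['pixels'],cv2.COLOR_RGB2BGR))
E
```

```text
14.25 [-0.0637  0.0511  0.1313] 0.00019719692366079999 [-2.62564271e-03  3.69264091e-04 -9.99996485e-01]
[-0.012  0.012  0.175]
```

View pics/c6.png

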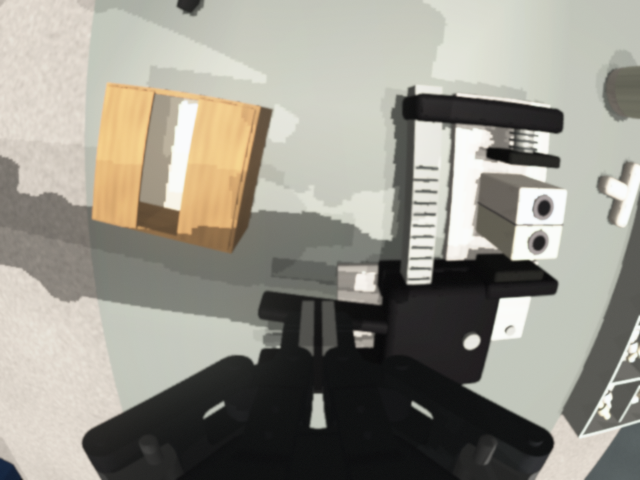

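Emit:
{"method": "carry_out", "body": {"offset": [[-0.005,0.012,0.06],[-0.01,0.012,0.12],[-0.01,0.012,0.175],[-0.01,0.012,0.175]], "turn": [[0,0,0],[0,0,0],[0,0,0],[0,0,0]]}}

```text
clock: 14.7
tcp_pos: [0.4883, -0.0991, 0.0422]
orientation: [-2.107, -2.325, 0.004]
contact_force: [-1.1, -0.1, -0.6]
grip_width: -0.0002
```

Emit:
{"method": "carry_out", "body": {"offset": [[-0.02,0,0],[-0.03,0,0],[-0.036,0,0],[-0.042,0,0],[-0.042,0,0]], "turn": [[0,0,0],[0,0,0],[0,0,0],[0,0,0],[0,0,0]]}}

```text
clock: 15.2
tcp_pos: [0.4919, -0.1206, 0.0451]
orientation: [2.11, 2.326, 0.002]
contact_force: [0.0, 2.9, 1.9]
grip_width: -0.0
```

```bash
cat >> h.py <<'E'
def st():
    o=r.get_obs();T=Rot.from_rotvec(o['orientation']).as_matrix(); f=o['contact_force']; print(o['clock'],toclamp(o['tcp_pos']),'F clamp',toclamp(np.r_[f[:2]+P[:2],f[2]]))
E
python3 -c "
from h import *
st()"
```

```text
15.2 [-0.0566  0.0248  0.0451] F clamp [0.3351 2.9158 1.8802]
```

Emit:
{"method": "carry_out", "body": {"offset": [[-0.015,0,0],[-0.03,0,0],[-0.044,0,0],[-0.046,0,0],[-0.046,0,0]], "turn": [[0,0,0],[0,0,0],[0,0,0],[0,0,0],[0,0,0]]}}

```text
clock: 15.7
tcp_pos: [0.4929, -0.1417, 0.0444]
orientation: [-2.107, -2.327, -0.001]
contact_force: [-1.3, 7.4, 5.6]
grip_width: -0.0001
```

```bash
cat >> h.py <<'E'
def jawcrop(f,view=True):
    g=snap('wrist'); np.save('last.npy',g,allow_pickle=True); a=g['pixels']
    cv2.imwrite('pics/'+f,cv2.cvtColor(a,cv2.COLOR_RGB2BGR)); return g
def jawmeas(g):
    # template-free: sample image on clamp-frame line x=-0.0 (bar) at z=.05 and x=.07 top at z=.058; print dark profile along y
    out={}
    for x,z in ((.0,.058),(.055,.058),(.07,.058)):
        ys=np.arange(.04,.17,.001); v=[]
        for y in ys:
            u=fproj(g,clampw(P,(x,y,z))); i,j=int(round(u[1])),int(round(u[0])); v.append(int(g['pixels'][i,j].mean()) if 0<=i<480 and 0<=j<640 else -1)
        v=np.array(v); e=np.where(np.diff((v<60).astype(int))!=0)[0]; out[x]=[int(round(ys[k]*1000)) for k in e]
    return out
E
python3 - <<'E'
from h import *
st(); print('before',jawmeas(np.load('g6.npy',allow_pickle=True).item())); g=jawcrop('c7.png'); print(jawmeas(g))
for o in look_for('jaw','wrist')[:2]: print(o['score'],toclamp(w(g,o['xyz'])))
E
```

```text
15.7 [-0.0577  0.0037  0.0444] F clamp [-0.5964  7.5098  5.6086]
before {0.0: [137, 151], 0.055: [58, 116, 123, 137, 151], 0.07: [53, 116, 123, 138, 151]}
{0.0: [126], 0.055: [55, 104, 114, 126, 143, 147], 0.07: [51, 106, 114, 125, 143, 152]}
0.56 [0.0016 0.1126 0.0512]
```

Emit:
{"method": "carry_out", "body": {"offset": [[0.03,0,0],[0.06,0,0],[0.075,0,0],[0.075,0,0]], "turn": [[0,0,0],[0,0,0],[0,0,0],[0,0,0]]}}

```text
clock: 16.2
tcp_pos: [0.4895, -0.1047, 0.0442]
orientation: [-2.107, -2.33, 0.0]
contact_force: [0.3, -0.4, 1.3]
grip_width: -0.0003
```

```bash
python3 - <<'E'
from h import *
st(); g=jawcrop('c8.png'); print(jawmeas(g))
E
```

```text
16.2 [-0.0574  0.0409  0.0442] F clamp [ 0.2374 -0.3836  1.2938]
{0.0: [41, 129, 143], 0.055: [58, 108, 115, 129, 144], 0.07: [51, 108, 116, 129, 144]}
```

Emit:
{"method": "carry_out", "body": {"offset": [[-0.02,0,0],[-0.04,0,0],[-0.055,0,0],[-0.07,0,0],[-0.075,0,0],[-0.075,0,0]], "turn": [[0,0,0],[0,0,0],[0,0,0],[0,0,0],[0,0,0],[0,0,0]]}}

```text
clock: 16.85
tcp_pos: [0.4924, -0.1432, 0.0441]
orientation: [-2.109, -2.324, -0.0]
contact_force: [-2.6, 7.4, 4.6]
grip_width: 0.0005
```

```bash
python3 - <<'E'
from h import *
st(); g=jawcrop('c9.png'); print(jawmeas(g))
E
```

```text
16.85 [-0.0582  0.0022  0.0441] F clamp [-1.8996  7.6241  4.5658]
{0.0: [121], 0.055: [54, 103, 110, 121, 138, 145], 0.07: [51, 105, 110, 121, 138, 150]}
```

View pics/c9.png

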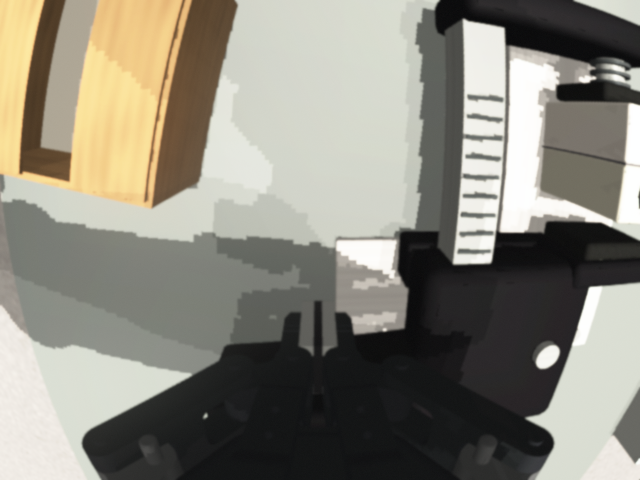

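Emit:
{"method": "carry_out", "body": {"offset": [[0.03,0,0],[0.06,0,0],[0.075,0,0],[0.075,0,0]], "turn": [[0,0,0],[0,0,0],[0,0,0],[0,0,0]]}}

```text
clock: 17.3
tcp_pos: [0.4898, -0.105, 0.0443]
orientation: [-2.108, -2.329, -0.0]
contact_force: [-0.3, -0.8, 0.1]
grip_width: -0.0001
```

```bash
python3 - <<'E'
from h import *
st(); g=jawcrop('c10.png'); print(jawmeas(g))
E
```

```text
17.3 [-0.0571  0.0405  0.0443] F clamp [-0.3353 -0.816   0.0583]
{0.0: [40, 124, 139], 0.055: [57, 103, 112, 124, 139], 0.07: [50, 104, 112, 125, 139]}
```

Emit:
{"method": "carry_out", "body": {"offset": [[-0.02,0,0],[-0.04,0,0],[-0.055,0,0],[-0.07,0,0],[-0.075,0,0],[-0.075,0,0]], "turn": [[0,0,0],[0,0,0],[0,0,0],[0,0,0],[0,0,0],[0,0,0]]}}

```text
clock: 17.95
tcp_pos: [0.4922, -0.1435, 0.044]
orientation: [-2.109, -2.324, 0.001]
contact_force: [-2.6, 6.8, 4.0]
grip_width: 0.0003
```

```bash
python3 - <<'E'
from h import *
st(); g=jawcrop('c11.png'); print(jawmeas(g))
E
```

```text
17.95 [-0.0585  0.002   0.044 ] F clamp [-1.9228  7.0062  4.0058]
{0.0: [113, 129, 130], 0.055: [48, 94, 102, 113, 130, 145], 0.07: [44, 95, 101, 113, 130, 150]}
```

Emit:
{"method": "carry_out", "body": {"offset": [[0.03,0,0],[0.06,0,0],[0.075,0,0],[0.075,0,0]], "turn": [[0,0,0],[0,0,0],[0,0,0],[0,0,0]]}}

```text
clock: 18.4
tcp_pos: [0.4899, -0.105, 0.0443]
orientation: [2.108, 2.329, 0.0]
contact_force: [-0.2, -0.1, 0.3]
grip_width: 0.0003
```

```bash
cat >> h.py <<'E'
def prof(g,x,z,a,b,t=60):
    ys=np.arange(a,b,.00025); v=[]
    for y in ys:
        u=fproj(g,clampw(P,(x,y,z))).astype(np.float32); v.append(cv2.getRectSubPix(g['pixels'],(1,1),tuple(map(float,u)))[0,0].mean())
    v=np.array(v); e=np.where(np.diff((v<t).astype(int))!=0)[0]; return [round(ys[k]*1000,1) for k in e]
E
python3 - <<'E'
from h import *
st(); jawcrop('c12.png')
import cv2
for n in ['g6.npy','last.npy']:
    g=np.load(n,allow_pickle=True).item(); print(n,jawmeas(g))
    for x in (.062,.066,.07,.074): print(prof(g,x,.058,.085,.155), 'block top seam/faces z.07',prof(g,x,.07,.03,.12,90))
E
```

```text
18.4 [-0.0571  0.0405  0.0443] F clamp [-0.1694 -0.1252  0.2709]
g6.npy {0.0: [137, 151], 0.055: [58, 116, 123, 137, 151], 0.07: [53, 116, 123, 138, 151]}
[np.float64(116.3), np.float64(123.0), np.float64(137.5), np.float64(151.8)] block top seam/faces z.07 [np.float64(34.2), np.float64(58.8), np.float64(117.3)]
[np.float64(116.3), np.float64(123.5), np.float64(137.8), np.float64(151.8)] block top seam/faces z.07 [np.float64(34.2), np.float64(58.8), np.float64(117.3)]
[np.float64(116.5), np.float64(123.5), np.float64(138.0), np.float64(151.8)] block top seam/faces z.07 [np.float64(34.5), np.float64(57.5), np.float64(65.8), np.float64(74.5), np.float64(87.8), np.float64(96.8), np.float64(117.0)]
[np.float64(116.5), np.float64(123.3), np.float64(138.0), np.float64(151.8)] block top seam/faces z.07 [np.float64(34.2), np.float64(55.0), np.float64(66.0), np.float64(74.3), np.float64(88.5), np.float64(96.0), np.float64(117.0)]
last.npy {0.0: [40, 115, 130], 0.055: [48, 95, 104, 116, 130], 0.07: [40, 95, 105, 116, 131]}
[np.float64(95.3), np.float64(105.3), np.float64(115.5), np.float64(131
[... 152 characters left out ...]
4(105.3), np.float64(116.3), np.float64(131.0)] block top seam/faces z.07 [np.float64(37.5), np.float64(49.5), np.float64(98.3), np.float64(105.8), np.float64(117.5)]
[np.float64(95.5), np.float64(104.8), np.float64(116.5), np.float64(131.0)] block top seam/faces z.07 [np.float64(37.5), np.float64(49.5), np.float64(55.8), np.float64(64.5), np.float64(77.8), np.float64(87.0), np.float64(98.3), np.float64(106.0), np.float64(118.0)]
[np.float64(95.5), np.float64(104.3), np.float64(116.5), np.float64(131.3)] block top seam/faces z.07 [np.float64(37.5), np.float64(49.8), np.float64(56.0), np.float64(64.5), np.float64(78.5), np.float64(87.3), np.float64(98.5), np.float64(106.3), np.float64(118.3)]
```

Emit:
{"method": "carry_out", "body": {"offset": [[-0.02,0,0],[-0.035,0,0],[-0.045,0,0],[-0.055,0,0],[-0.055,0,0],[-0.055,0,0]], "turn": [[0,0,0],[0,0,0],[0,0,0],[0,0,0],[0,0,0],[0,0,0]]}}

```text
clock: 19.05
tcp_pos: [0.4911, -0.1332, 0.044]
orientation: [-2.109, -2.324, 0.001]
contact_force: [-3.5, 7.0, 5.8]
grip_width: 0.0
```

```bash
cat >> h.py <<'E'
def press():
    st(); g=jawcrop('p%d.png'%int(r.get_obs()['clock']*100))
    for x in (.062,.066,.07): print(prof(g,x,.058,.085,.155), 'top',prof(g,x,.07,.03,.12,90))
E
python3 -c "
from h import *
press()"
```

```text
19.05 [-0.0586  0.0123  0.044 ] F clamp [-2.7682  7.2621  5.806 ]
[np.float64(92.0), np.float64(98.8), np.float64(110.3), np.float64(125.8)] top [np.float64(34.8), np.float64(46.5), np.float64(92.5), np.float64(99.3), np.float64(109.3)]
[np.float64(92.0), np.float64(99.0), np.float64(109.8), np.float64(125.8)] top [np.float64(34.8), np.float64(46.8), np.float64(93.0), np.float64(100.0), np.float64(110.0)]
[np.float64(92.0), np.float64(99.0), np.float64(110.0), np.float64(126.0)] top [np.float64(34.8), np.float64(46.8), np.float64(53.5), np.float64(60.8), np.float64(93.5), np.float64(100.5), np.float64(110.8)]
```

Emit:
{"method": "carry_out", "body": {"offset": [[0.03,0,0],[0.055,0,0],[0.055,0,0],[0.055,0,0]], "turn": [[0,0,0],[0,0,0],[0,0,0],[0,0,0]]}}

```text
clock: 19.5
tcp_pos: [0.4899, -0.1064, 0.0443]
orientation: [2.109, 2.327, -0.0]
contact_force: [0.9, -0.5, 0.8]
grip_width: 0.0001
```

```bash
python3 - <<'E'
from h import *
press()
im=[cv2.resize(cv2.imread(f'pics/{n}')[0:250,440:640],(200,250)) for n in ('c8.png','c12.png')]+[cv2.imread('pics/p%d.png'%int(r.get_obs()['clock']*100-5+.5))[0:250,440:640] if 0 else cv2.cvtColor(np.load('last.npy',allow_pickle=True).item()['pixels'],cv2.COLOR_RGB2BGR)[0:250,440:640]]
s=snap('scene'); u=proj(s,clampw(P,(.09,.085,.04))); x,y=int(u[0]),int(u[1]); print(u)
sc=cv2.resize(cv2.cvtColor(s['pixels'],cv2.COLOR_RGB2BGR)[y-30:y+30,x-50:x+50],(450,270),interpolation=cv2.INTER_CUBIC)
top=cv2.resize(np.hstack(im),(790,329)); bot=np.zeros((270,790,3),np.uint8); bot[:,:450]=sc
cv2.imwrite('pics/cmp.png',np.vstack([top,bot]))
E
```

```text
19.5 [-0.0572  0.0391  0.0443] F clamp [ 0.8487 -0.5808  0.7689]
[np.float64(92.5), np.float64(102.5), np.float64(104.3), np.float64(104.5), np.float64(111.5), np.float64(126.5)] top [np.float64(37.3), np.float64(46.8), np.float64(95.5), np.float64(103.8), np.float64(112.8)]
[np.float64(92.5), np.float64(102.8), np.float64(111.8), np.float64(126.5)] top [np.float64(37.3), np.float64(46.8), np.float64(95.5), np.float64(103.3), np.float64(113.0)]
[np.float64(92.5), np.float64(102.0), np.float64(111.8), np.float64(126.5)] top [np.float64(37.5), np.float64(46.8), np.float64(53.0), np.float64(61.8), np.float64(75.3), np.float64(84.3), np.float64(95.8), np.float64(103.5), np.float64(113.5)]
(np.float64(284.4208647690924), np.float64(312.31726280044813))
```

View pics/cmp.png

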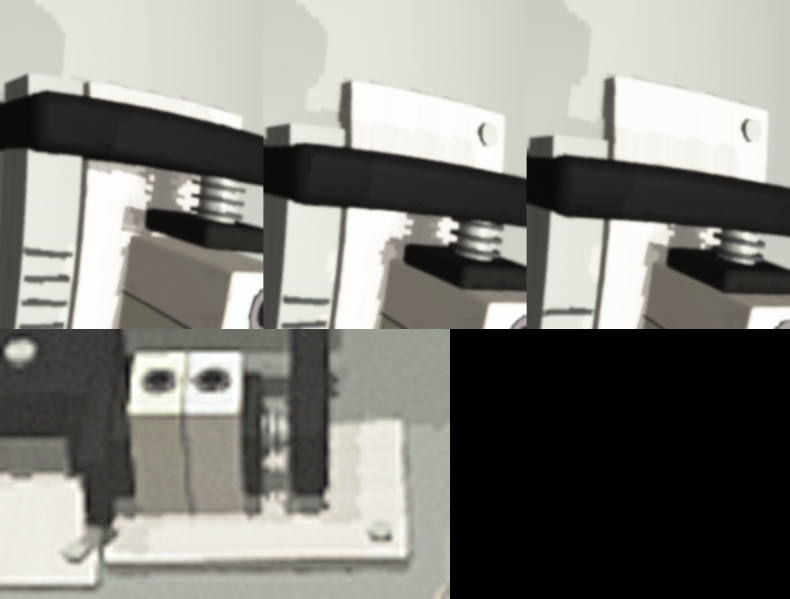

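Emit:
{"method": "carry_out", "body": {"offset": [[-0.02,0,0],[-0.035,0,0],[-0.045,0,0],[-0.05,0,0],[-0.053,0,0],[-0.053,0,0]], "turn": [[0,0,0],[0,0,0],[0,0,0],[0,0,0],[0,0,0],[0,0,0]]}}

```text
clock: 20.2
tcp_pos: [0.4909, -0.1313, 0.044]
orientation: [-2.107, -2.324, 0.0]
contact_force: [-4.3, 7.9, 5.7]
grip_width: -0.0001
```

```bash
python3 -c "
from h import *
press()"
```

```text
20.2 [-0.0587  0.0142  0.044 ] F clamp [-3.5127  8.2942  5.7005]
[np.float64(92.0), np.float64(98.8), np.float64(106.8), np.float64(122.8)] top [np.float64(34.8), np.float64(46.8), np.float64(92.8), np.float64(99.5), np.float64(107.0)]
[np.float64(92.0), np.float64(99.0), np.float64(107.0), np.float64(122.8)] top [np.float64(35.0), np.float64(46.8), np.float64(77.0), np.float64(78.5), np.float64(93.0), np.float64(100.0), np.float64(107.5)]
[np.float64(92.0), np.float64(99.0), np.float64(107.3), np.float64(123.0)] top [np.float64(34.8), np.float64(46.8), np.float64(53.3), np.float64(61.3), np.float64(77.0), np.float64(78.8), np.float64(93.5), np.float64(100.5), np.float64(108.3)]
```

Emit:
{"method": "carry_out", "body": {"offset": [[0.03,0,0],[0.053,0,0],[0.053,0,0],[0.053,0,0]], "turn": [[0,0,0],[0,0,0],[0,0,0],[0,0,0]]}}

```text
clock: 20.65
tcp_pos: [0.4899, -0.1064, 0.0443]
orientation: [2.109, 2.327, -0.0]
contact_force: [-0.0, 0.5, -0.6]
grip_width: -0.0001
```

```bash
python3 -c "
from h import *
press()"
```

```text
20.65 [-0.0572  0.0391  0.0443] F clamp [ 0.0327  0.4796 -0.6392]
[np.float64(92.5), np.float64(102.5), np.float64(108.3), np.float64(123.3)] top [np.float64(37.3), np.float64(46.8), np.float64(95.5), np.float64(103.5), np.float64(110.0)]
[np.float64(92.5), np.float64(102.8), np.float64(108.5), np.float64(123.3)] top [np.float64(37.3), np.float64(46.8), np.float64(95.5), np.float64(103.3), np.float64(110.3)]
[np.float64(92.5), np.float64(102.0), np.float64(108.8), np.float64(123.3)] top [np.float64(37.5), np.float64(46.8), np.float64(53.0), np.float64(61.8), np.float64(75.3), np.float64(84.3), np.float64(95.5), np.float64(103.5), np.float64(110.5)]
```

Emit:
{"method": "carry_out", "body": {"offset": [[-0.02,0,0],[-0.03,0,0],[-0.036,0,0],[-0.04,0,0],[-0.04,0,0],[-0.04,0,0]], "turn": [[0,0,0],[0,0,0],[0,0,0],[0,0,0],[0,0,0],[0,0,0]]}}

```text
clock: 21.3
tcp_pos: [0.4914, -0.1261, 0.0441]
orientation: [-2.11, -2.327, 0.0]
contact_force: [-0.8, 2.4, 0.6]
grip_width: -0.0001
```

```bash
python3 -c "
from h import *
press()"
```

```text
21.3 [-0.0576  0.0194  0.0441] F clamp [-0.5573  2.4434  0.6339]
[np.float64(92.0), np.float64(99.8), np.float64(107.5), np.float64(122.8)] top [np.float64(35.2), np.float64(46.8), np.float64(93.3), np.float64(100.3), np.float64(107.8)]
[np.float64(92.3), np.float64(99.8), np.float64(107.8), np.float64(123.0)] top [np.float64(35.5), np.float64(46.8), np.float64(84.0), np.float64(84.5), np.float64(93.5), np.float64(100.8), np.float64(108.3)]
[np.float64(92.0), np.float64(99.8), np.float64(108.0), np.float64(123.0)] top [np.float64(35.5), np.float64(46.8), np.float64(53.3), np.float64(62.0), np.float64(84.3), np.float64(84.8), np.float64(93.8), np.float64(101.3), np.float64(109.0)]
```

Emit:
{"method": "carry_out", "body": {"offset": [[-0.004,0,0],[-0.008,0,0],[-0.01,0,0],[-0.01,0,0],[-0.01,0,0]], "turn": [[0,0,0],[0,0,0],[0,0,0],[0,0,0],[0,0,0]]}}

```text
clock: 21.85
tcp_pos: [0.4916, -0.1299, 0.0441]
orientation: [-2.108, -2.327, -0.0]
contact_force: [-2.8, 5.2, 1.4]
grip_width: 0.0002
```

```bash
python3 -c "
from h import *
press()"
```

```text
21.85 [-0.0578  0.0156  0.0441] F clamp [-2.2589  5.47    1.3536]
[np.float64(92.0), np.float64(99.3), np.float64(106.8), np.float64(122.8)] top [np.float64(35.0), np.float64(46.8), np.float64(92.8), np.float64(99.5), np.float64(107.3)]
[np.float64(92.0), np.float64(99.0), np.float64(107.3), np.float64(122.8)] top [np.float64(35.0), np.float64(46.8), np.float64(82.3), np.float64(82.5), np.float64(93.3), np.float64(100.0), np.float64(107.8)]
[np.float64(92.0), np.float64(99.0), np.float64(107.5), np.float64(122.8)] top [np.float64(35.0), np.float64(46.8), np.float64(53.3), np.float64(62.0), np.float64(82.5), np.float64(82.8), np.float64(93.5), np.float64(100.5), np.float64(108.5)]
```

Emit:
{"method": "carry_out", "body": {"offset": [[-0.004,0,0],[-0.008,0,0],[-0.01,0,0],[-0.01,0,0],[-0.01,0,0]], "turn": [[0,0,0],[0,0,0],[0,0,0],[0,0,0],[0,0,0]]}}

```text
clock: 22.4
tcp_pos: [0.4918, -0.1336, 0.0441]
orientation: [-2.106, -2.327, -0.001]
contact_force: [-4.8, 9.1, 4.9]
grip_width: 0.0001
```

```bash
python3 - <<'E'
from h import *
press()
s=snap('side'); s2=snap('scene')
for n,g in(('side',s),('scene',s2)):
    for o in look_for('flap_near',n)[:3]: print(n,o['score'].__round__(2),w(g,o['xyz']).round(3))
E
```

```text
22.4 [-0.058   0.0118  0.0441] F clamp [-3.8926  9.4932  4.9149]
[np.float64(91.8), np.float64(98.8), np.float64(106.3), np.float64(121.8)] top [np.float64(34.5), np.float64(46.8), np.float64(92.5), np.float64(99.3), np.float64(105.8)]
[np.float64(92.0), np.float64(99.0), np.float64(106.0), np.float64(121.8)] top [np.float64(34.8), np.float64(46.8), np.float64(76.8), np.float64(79.3), np.float64(93.0), np.float64(99.8), np.float64(106.5)]
[np.float64(92.0), np.float64(98.8), np.float64(106.3), np.float64(121.8)] top [np.float64(34.5), np.float64(46.8), np.float64(53.3), np.float64(61.3), np.float64(77.0), np.float64(79.5), np.float64(93.5), np.float64(100.5), np.float64(107.0)]
side 0.91 [0.167 0.318 0.056]
side 0.9 [0.44  0.281 0.09 ]
side 0.82 [ 0.36  -0.031  0.062]
scene 0.74 [0.165 0.308 0.058]
scene 0.72 [ 0.363 -0.04   0.059]
scene 0.58 [0.441 0.273 0.089]
```

```bash
python3 -c "
from h import *
st(); print(r.hand_in()); st()"
```

```text
22.65 [-0.058   0.0119  0.044 ] F clamp [-2.2906 10.4706  4.7799]
the job is handed in; nothing more can be done
None
the job is handed in; nothing more can be done
```

I folded both flaps back, took the block out and stood it between the jaws, and let go of it. I then pumped the trigger with shut fingers and handed the job in at 22.65 s with the trigger still pressed. No verdict came back.

**Last checks**
- **Trigger:** about 10 N on the pad at hand-in.
- **Block:** the wrist pictures showed it upright against the fixed jaw. It stopped moving over the last squeezes.
- **Foot:** about 6 to 7 mm pressed in, against 14 mm bottomed out, worked out from the jaw's shift in those pictures. The pad force fits that.
- **Flaps:** seen well past upright right after folding, and the near one was found again beyond its hinge at the end. I did not look again at the far one, which I did not touch after folding it.
- **Bystanders:** the arm did not come near them; I did not measure them again.

**Disagreement:** the wrist-camera positions at the clamp were off by 3 to 4 mm depending on the arm pose. I therefore judged the foot from how far things shifted between pictures taken at the same pose, which is good to about 1.5 mm.

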